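# Fit the slotted shim under the bearing foot

### The arm

A 6-joint arm with a two-finger parallel gripper is mounted at the origin on a cart in front of the work surface, level with it; the furniture and walls round the work are solid. World frame = base frame: x ahead of the robot, y to its left, z up, the work surface at z = 0. Lengths are in m, angles in degrees, forces in N, time in s.
With the tool pointing down it reaches from about 0.25 to 0.725 m from the base axis. Payload 9.7 kg.
Tool frame: the origin (TCP) lies midway between the tips of the shut fingers; the grasp point (between the pads) lies 19 mm behind it; z points along the fingers, y is the line along which they close (so a half turn about z gives the same grasp; the last joint's range is limited). The gripper opens to 85 mm and grips with 20 to 120 N. Pads are 22 mm wide; open, the fingers measure 114 mm over their backs; the gripper's body (76 mm by 85 mm) begins 54 mm behind the grasp point. The pads swing forward as they close: fully open they stand 13 mm farther back than shut.
Start: joints at [74.943, 4.979, 10.078, 95.1, 0, 90], TCP at [0.143, 0.531, 0.231] pointing down, gripper open.
Joint ranges: [-179.16, 179.16], [-48.56, 103.87], [-65.8, 70.77], [-126.05, 130.52], [-82.76, 87.17], [-180, 180]. Speed limits (degrees/s): [127.2, 127.2, 147.25, 180, 180, 180].

### API

Orientations are given as [roll, pitch, yaw] about the fixed x, y, z axes, in that order (R = Rz(yaw) Ry(pitch) Rx(roll)).
In Python, from workcell import bot gives the robot as it stands. The module is installed in compiled form; this text tells all that it offers.
- The arm moves only by the tool send_rows, never from a script. Its argument "moves" is one flat list of numbers, 7 for each row, row after row: the shift along the world's x, y, z normalised to -1 to 1, where 1 is 0.025 m, then the turn, a rotation vector about the world's x, y, z normalised to -1 to 1, where 1 is 0.15 rad, then the closure, from -1 (fully open) to 1 (shut), so that 0 is half open. A call has 1 to 8 rows; each row shifts and turns the commanded pose from where the row before left it; what a row does not reach is not made up. A row lasts 1/8 s, in which the tool goes at most 62.5 mm and 10.7 degrees, less where a joint would pass 70% of its speed; a pose out of reach is approached as far as the arm can. A call with a number of a shift or a turn outside -1 to 1 is refused whole. A call with a gripper value outside its range is refused whole. The fingers move at their own pace and stop on an object; "squeeze" is the grip in N (left out, the last holds). Time passes only in rows, so rows that do not move let the fingers close. It gives the time, the measured TCP pose, the force, the opening and the grip force at its end, in the units of the state.
- bot.get_obs(): the state, without advancing time (a new reading comes with each control period).
- bot.camera(name): name is "side" or "top" or "wrist"; returns a dict with "color" (420x560x3 uint8, red, green, blue), "camera_matrix" (3x3 intrinsics, pixels), "R" (3x3) and "t" (3): a world point X has camera coordinates R X + t. Camera axes: x right, y down, z forward; pixel columns grow to the right and rows downward; lengths in m; the calibration is good to about 2 mm. A picture is of the moment at which its call begins. There is no depth.
- bot.job_done(): hands the job in; it is judged then, once.
Trained networks look in the newest picture that a camera, given by its name, has taken for a name from the list of things; names that differ only in an ending like _2 or _b are one class to them, and where a whole thing is asked for, a point or a joint stands for the part that bears it (a point fixed in the world has none). Each returns a list of dicts, best first, with "p" (0 to 1); they miss things now and then, are a little off and sometimes report something else, mostly with a low value. They report only what shows in the picture. A call takes as long as a camera call. They do not tell look-alikes from the thing itself.
- bot.boxes_of(camera, query): "extent" ([left, top, right, bottom] in pixels, round what is visible of it).
- bot.trace(camera, query): "region" (420x560 bool, what is visible of it) and "extent" ([left, top, right, bottom] in pixels, round what is visible of it).
- bot.landmark_of(camera, query): "pixel" ([column, row] in pixels: a listed point, or the origin of a listed thing).
The state is a dict: "time": time; "q": joint angles; "qd": joint speeds; "joint_efforts": joint torques, N m; "ee_pos": TCP position; "tcp_rot": TCP orientation; "wrist_force": force on the tool from outside, world axes, zero at the start; "torque": the same for the moment, N m; "opening": finger opening in m; "grasp_force": force on a finger pad.
Only numpy, scipy, OpenCV 4.12 (cv2) and the standard library are available. Lean on these libraries where they do the work, as an engineer would, in place of code of your own. Each camera call takes 0.05 s, during which the arm holds its last target. There are 200 camera calls.

### The job

The near foot of the right-hand bearing on the drum sander still needs its shim. From the plywood caddy take the shim with the wide slot: press lightly on it and slide it forward out of its bay, flat, until its tab overhangs the caddy's front edge, then pick it up by the tab. Slide it under that foot, slot first, until you feel its slot bottom firmly on the bolt, without forcing it, and let go; leave the other shim and the spanner on the bed as they are.

Things in the scene. Friction and masses are not known exactly. Their poses are not given: they have to be found in the camera images.
- shim_wide: shim to fit: bright steel leaf 60 mm square, 3 mm thick, about 100 g; slot 19 mm wide, 42 mm deep in its +x side (mouth eased to 27 mm); tab 40 mm wide, 36 mm long on its -x side (96 mm over all). Origin: centre of the 60 mm square, underside; x points from tab to slot. Balances 48 mm from the tab's end: tips off if it overhangs more. Starts flat in either bay of the caddy, tab to the front
- tab_mid (a point): point to grip on shim_wide: on the tab's centre line, 15 mm from its end (51 mm from the shim's origin along -x), at half thickness; the tab is 40 mm wide across the shim's y
- tab_end (a point): middle of the end edge of shim_wide's tab, 66 mm from the shim's origin along -x, at half thickness
- slot_seat (a point): point on shim_wide's underside, 4 mm from its origin towards the tab, that lies on the bolt's axis when the slot's end touches the bolt
- shim_narrow: the other shim, same outline and thickness, but with a slot only 11 mm wide that does not go round the bolt; in the other bay. Leave it alone
- shim_caddy: fixed plywood block 130 (x) by 149 mm (y) with two bays, each 64 mm wide, open at the front (-x). Origin: centre of underside; x points front to back. Bay floor 40 mm above the table, rims beside and behind 8 mm higher; bay centre lines y = +-35.5 mm; front edge x = -65 mm. No room for fingers beside a tab still in its bay. Pressing 4 to 10 N is enough to drag the leaf; over 30 N marks it
- caddy_edge (a point): middle of the caddy's front edge, at the height of the bays' floor
- machine_bed: drum-sander head: plywood bed 220 (x) by 400 mm (y), two steel sole plates (top 44 mm above the table, front edge x = -105 mm, flush with the bed), two grey pillow-block bearings, shaft and drum along y. Origin: between the bearings, on the table; x points away from the near feet. Right-hand bearing at y = -130 mm, 206 long, 60 wide, 114 mm high. The other feet have shims
- foot_toe (a point): middle of the toe of the right-hand bearing's near foot, projected down on the sole plate's top (machine_bed x = -103, y = -130, z = 44 mm). The foot, 18 mm thick with a round toe, hangs 5 mm above the sole plate (bolt backed off), so the 3 mm shim goes in flat along +x of machine_bed. Over 30 N shifts the setting; 4 to 15 N of push shows that the slot has bottomed
- spanner_black: short black spanner, 105 mm long, lying on the plywood bed before the drum. Leave it alone
- foot_bolt: 16 mm bolt and its washer in that near foot's slotted hole. Origin: middle of the hole, 23.5 mm behind the toe, at the sole plate's top, axes as machine_bed. The bolt stands upright up to 4 mm nearer or farther along x than this origin, differently each time: feel for it. Washer (34 mm) and hexagon head reach 37 mm above the sole plate; the bearing's housing begins 37 mm behind the origin
Mind the look-alikes: they are no part of the job. What is shaped like the shim_wide but yellow is not meant.

How it is judged (in metres and radians):
On the way, in this order (a step that is already met when the one before it is completed fails the run):
1. the wide-slot shim, still flat on the caddy, has its tab at least 22 mm out over the front edge (x of tab_end in the frame of shim_caddy below -0.087 m and z of shim_wide in the frame of shim_caddy below 0.044 m and angle between shim_wide's own z axis and vertical below 0.08 rad), for 0.2 s.
2. it is lifted clear of the caddy (z of shim_wide in the frame of shim_caddy above 0.06 m), for 0.1 s.
3. under the foot its slot has been pushed home: it presses on the bolt with more than 3 N (x of slot_seat in the frame of foot_bolt between -0.007 and 0.007 m and y of slot_seat in the frame of foot_bolt between -0.004 and 0.004 m and z of slot_seat in the frame of foot_bolt below 0.0045 m and contact force between shim_wide and foot_bolt above 3 N), for 0.1 s.
At the end, for the whole second after the job is handed in: The wide-slot shim rests flat on the sole plate under the near foot (underside within 2 mm, tilt under 0.05 rad), slot bottomed on the bolt (slot_seat within 7 mm along and 4 mm across of foot_bolt's origin), turned under 0.12 rad from the bearing's long axis, released (x of slot_seat in the frame of foot_bolt between -0.007 and 0.007 m and y of slot_seat in the frame of foot_bolt between -0.004 and 0.004 m and z of slot_seat in the frame of foot_bolt below 0.002 m and angle between shim_wide's own z axis and vertical below 0.05 rad and angle between the x axis of shim_wide and the x axis of machine_bed, either way round below 0.12 rad and linear speed of shim_wide below 0.01 m/s); the robot touches nothing.
It fails at once if the shim is pressed on the caddy with more than 30 N (contact force between shim_wide and shim_caddy above 30 N).
It fails at once if the shim is forced against the bearing, bolt or bed with more than 30 N (contact force between shim_wide and machine_bed above 30 N).
It fails at once if the other shim is disturbed (more than 8 mm) (distance of shim_narrow from where it was at the start of the episode above 0.008 m).
It fails at once if the black spanner on the bed is disturbed (more than 15 mm) (distance of spanner_black from where it was at the start of the episode above 0.015 m).
It also fails if it takes over 67 s, if anything falls off the work surface, if the arm or the gripper's body presses on something with over 40 N, if the wrist force passes 120 N, or if a joint passes its speed limit or range.

## Working session

There is one attempt and no reset: what is moved stays moved. The work goes in short steps, Python scripts to look and compute and a tool call to move; the robot and the scene stay as the last step left them, time stands still between calls to the robot, and variables do not carry over. Pictures are saved under pics/ and viewed, at most 10 in all, crops included, and the job is handed in when it is done.

Besides the shell and the picture viewer there is one more tool, called after "Emit:" as name(argument=value, ...) on one line, values as JSON. send_rows: Moves the arm, as the interface text tells. Its arguments: {"type":"object","properties":{"moves":{"type":"array"},"squeeze":{"type":"number"}},"required":["moves"]}

```bash
mkdir -p pics; cat > h.py <<'E'
from workcell import bot
import numpy as np, cv2
def ray(c,px,z):
    K,R,t=map(np.array,(c["camera_matrix"],c["R"],c["t"]))
    d=R.T@np.linalg.solve(K,[px[0],px[1],1.]); o=-R.T@t
    return o+d*(z-o[2])/d[2]
def proj(c,X):
    p=np.array(c["camera_matrix"])@(np.array(c["R"])@X+np.array(c["t"])); return p[:2]/p[2]
def save(c,n,crop=None,f=1):
    im=c["color"][:,:,::-1]
    if crop: im=im[crop[1]:crop[3],crop[0]:crop[2]]
    cv2.imwrite("pics/"+n,cv2.resize(im,None,fx=f,fy=f,interpolation=cv2.INTER_CUBIC))
E
python3 - <<'E'
from h import *
C={n:bot.camera(n) for n in("side","top")}
cs=[C[n]["color"][:,:,::-1] for n in C]
for n in C: save(C[n],n+".png",f=1.4); print(n,-np.array(C[n]["R"]).T@C[n]["t"])
hz={"shim_wide":.04,"tab_end":.0415,"shim_narrow":.04,"shim_caddy":0,"caddy_edge":.04,"machine_bed":0,"foot_toe":.044,"foot_bolt":.044,"spanner_black":.02}
for n in C:
  for q,z in hz.items():
    for r in bot.landmark_of(n,q)[:3]: print(n,q,round(r["p"],2),np.round(r["pixel"],1),ray(C[n],r["pixel"],z).round(4))
o=bot.get_obs();print(o["ee_pos"],o["tcp_rot"],o["wrist_force"],o["time"])
E
```

```text
side [0.9194557  0.33429492 0.86834532]
top [ 0.3693596  -0.06205815  1.0391593 ]
side shim_wide 0.71 [192.1 129.7] [ 0.6074 -0.3481  0.04  ]
side shim_wide 0.59 [270.3 172.8] [ 0.5471 -0.1294  0.04  ]
side tab_end 0.73 [248.3 190.7] [ 0.6153 -0.1232  0.0415]
side tab_end 0.71 [220.  112.1] [ 0.5236 -0.3487  0.0415]
side tab_end 0.31 [210.4 140.1] [ 0.5938 -0.2926  0.0415]
side shim_narrow 0.83 [205.2 145.3] [ 0.6117 -0.289   0.04  ]
side shim_caddy 0.79 [206.8 143.1] [ 0.5898 -0.3222  0.    ]
side shim_caddy 0.42 [331.7 247.8] [0.5563 0.0842 0.    ]
side caddy_edge 0.7 [230.7 123.5] [ 0.5255 -0.3035  0.04  ]
side caddy_edge 0.26 [331.6 246.4] [0.5709 0.0933 0.04  ]
side machine_bed 0.94 [340.8 332.1] [0.6692 0.2258 0.    ]
side machine_bed 0.23 [205.3 144.5] [ 0.5952 -0.321   0.    ]
side foot_toe 0.95 [342.3 243.7] [0.5518 0.1043 0.044 ]
side foot_bolt 0.64 [333.4 249.2] [0.5743 0.1014 0.044 ]
side foot_bolt 0.53 [214.  114.6] [ 0.5408 -0.3496  0.044 ]
top shim_wide 0.67 [400.9 222.7] [ 0.5845 -0.3577  0.04  ]
top shim_wide 0.61 [313.7 243. ] [ 0.5234 -0.1464  0.04  ]
top shim_wide
[... 171 characters left out ...]
 0.72 [380.  249.7] [ 0.5153 -0.306   0.0415]
top shim_narrow 0.79 [372.9 213. ] [ 0.6053 -0.2893  0.04  ]
top shim_caddy 0.68 [383.2 226. ] [ 0.5822 -0.3245  0.    ]
top caddy_edge 0.78 [378.9 247.7] [ 0.5202 -0.3037  0.04  ]
top caddy_edge 0.57 [398.5 219.3] [ 0.5927 -0.3519  0.04  ]
top machine_bed 0.58 [173.4 181.1] [0.6724 0.2192 0.    ]
top machine_bed 0.47 [166.1 207. ] [0.6026 0.2303 0.    ]
top foot_toe 0.77 [211.2 227.8] [0.5469 0.1031 0.044 ]
top foot_bolt 0.45 [212.6 217.9] [0.5715 0.1018 0.044 ]
top spanner_black 0.54 [171.2 181.1] [0.6663 0.2193 0.02  ]
[0.14286362 0.53111648 0.23129111] [ 1.79999457e+02 -4.64312343e-04  1.64944451e+02] [ 0.47401269 -0.6463525   0.61479829] 1.0
```

View pics/side.png

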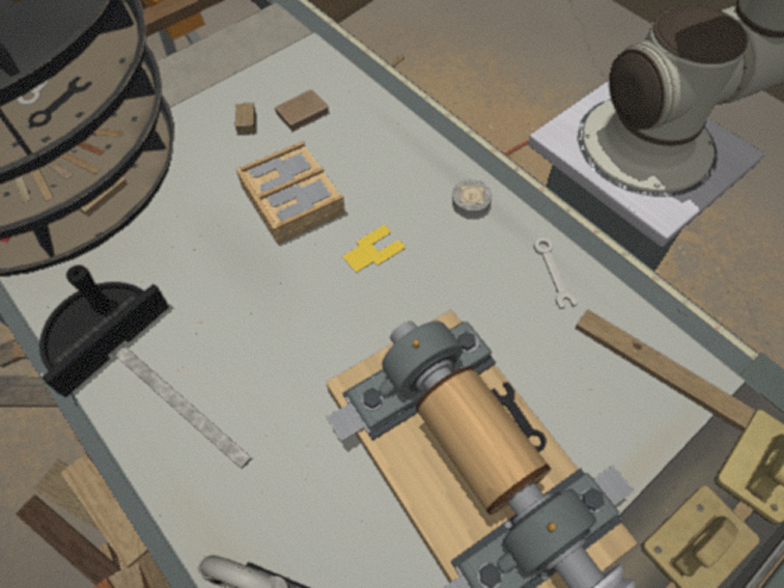

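View pics/top.png

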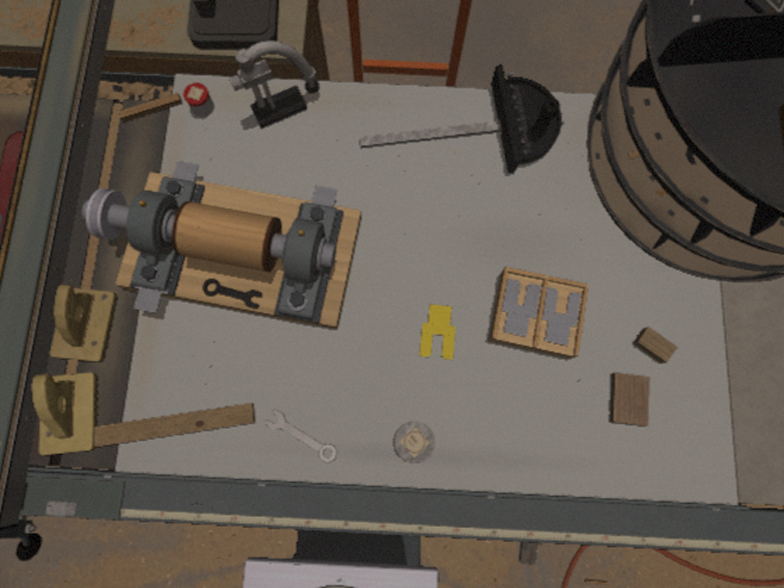

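The overview shows the caddy at side (205,135) and top (386,223), in native pixels. It holds two steel leaves, at top (372,221) and (401,224). The yellow look-alike is at top (313,237). The empty near foot is at top (212,222). I'll enlarge the two steel leaves to compare their slots.

```bash
python3 - <<'E'
from h import *
c=bot.camera("top");a=cv2.resize(c["color"][185:260,345:425,::-1],(800,750//1),interpolation=cv2.INTER_CUBIC)
b=cv2.resize(c["color"][160:240,185:265,::-1],(600,600),interpolation=cv2.INTER_CUBIC)
a=cv2.resize(a,(400,375));b=cv2.resize(b,(375,375));cv2.imwrite("pics/crop1.png",np.hstack([a,b]))
E
```

```text
(no output)
```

View pics/crop1.png

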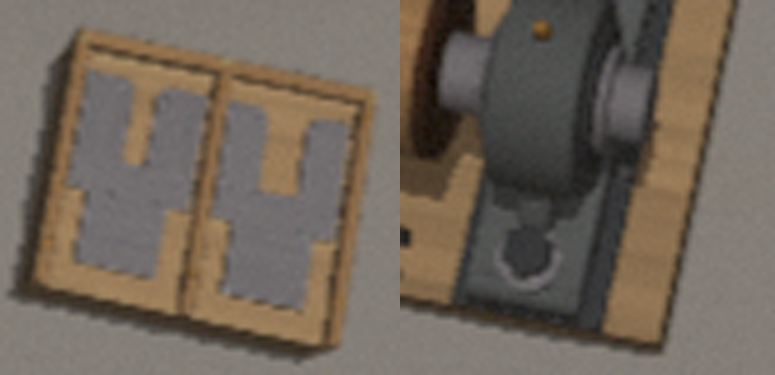

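The crop settles it. The right-hand leaf at top (401,224) has the clearly wider slot, so it's shim_wide. The left leaf at (372,221) has the narrow slot, and the yellow one at (313,237) is the decoy. The near foot's bolt shows at about (212,213). Next I'll move over the foot on the way to the caddy.

Emit:
send_rows(moves=[0.8,-1,0.4,0,0,0,-1,0.8,-1,0.4,0,0,0,-1,0.8,-1,0.4,0,0,0,-1,0.8,-1,0.4,0,0,0,-1,0.8,-1,0,0,0,0,-1,0.8,-1,0,0,0,0,-1,0.8,-1,0,0,0,0,-1,0.8,-1,0,0,0,0,-1])

```text
time: 2.05
ee_pos: [0.3034, 0.3303, 0.2714]
tcp_rot: [180.0, 0.0, 164.9]
wrist_force: [0.8, 0.3, 0.7]
opening: 0.0855
grasp_force: 0.0
```

Emit:
send_rows(moves=[0.8,-1,0,0,0,0,1,0.8,-1,0,0,0,0,1,0.8,-1,0,0,0,0,1,0.8,-1,0,0,0,0,1,0.8,-1,0,0,0,0,1,0.8,-1,0,0,0,0,1,0.8,-1,0,0,0,0,1,0,0,0,0,0,0,1])

```text
time: 3.05
ee_pos: [0.4437, 0.1548, 0.2711]
tcp_rot: [-180.0, -0.0, 164.8]
wrist_force: [-1.0, 0.1, -0.0]
opening: -0.0001
grasp_force: 0.0
```

```bash
python3 - <<'E'
from h import *
c=bot.camera("wrist");save(c,"w1.png",f=1.4);R=np.array(c["R"]);print(-R.T@c["t"],R.round(2).tolist())
o=bot.get_obs();print(o["ee_pos"],o["tcp_rot"],o["wrist_force"],o["time"],o["q"],o["opening"])
for q,z in(("foot_toe",.044),("foot_bolt",.044),("machine_bed",0)):
    for r in bot.landmark_of("wrist",q)[:2]: print(q,r["p"],r["pixel"],ray(c,r["pixel"],z).round(4))
E
```

```text
[0.38035365 0.17163453 0.41378005] [[0.26, 0.96, 0.0], [0.93, -0.25, 0.26], [0.25, -0.07, -0.97]]
[0.44314881 0.15554049 0.27115808] [-1.79993815e+02 -1.85666701e-02  1.64836399e+02] [ 0.16476051 -0.11704069 -0.02570878] 3.1 [ 1.93372381e+01 -4.88529461e+00  4.68865168e+00  9.95927504e+01
  5.41972493e-03  3.45008369e+01] -6.456006255186655e-05
foot_bolt 0.19 [372.8, 283.7] [0.5841 0.2198 0.044 ]
```

View pics/w1.png

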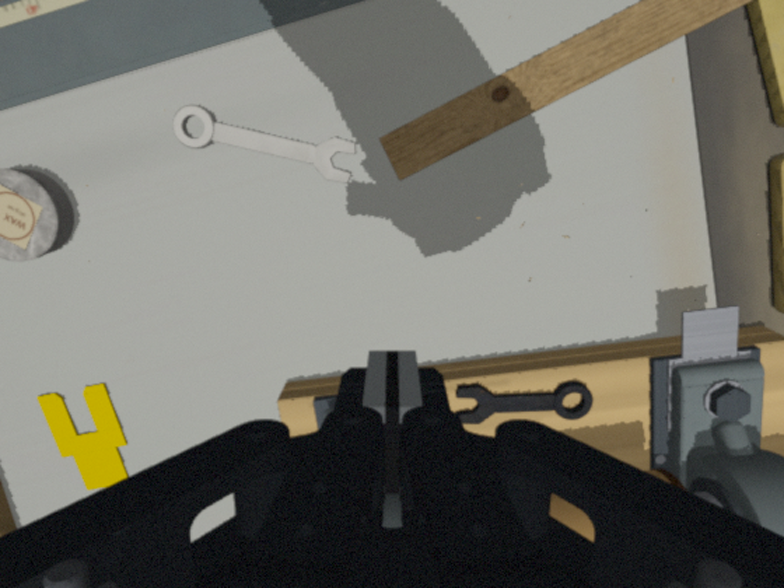

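The wrist camera looks at the robot's side of the tool. This view shows the yellow decoy (60,305), the black spanner (375,285), and the left bearing's near foot (520,285), which already has its shim. I need to shift +x to see the right-hand near foot.

Emit:
send_rows(moves=[1,-0.3,0,0,0,0,1,1,-0.3,0,0,0,0,1,1,-0.3,0,0,0,0,1,1,-0.3,0,0,0,0,1,1,-0.3,0,0,0,0,1,1,-0.3,0,0,0,0,1,0,0,0,0,0,0,1])

```text
time: 4.12
ee_pos: [0.5935, 0.1116, 0.2703]
tcp_rot: [-180.0, -0.1, 165.0]
wrist_force: [0.5, 0.5, 0.8]
opening: -0.0001
grasp_force: 0.0
```

```bash
python3 - <<'E'
from h import *
c=bot.camera("wrist");save(c,"w2.png",f=1.4)
o=bot.get_obs();print(o["ee_pos"],o["time"])
for q,z in(("foot_toe",.044),("foot_bolt",.044),("machine_bed",0)):
    for r in bot.landmark_of("wrist",q)[:2]: print(q,r["p"],r["pixel"],ray(c,r["pixel"],z).round(4))
np.savez("w2.npz",**c)
E
```

```text
[0.5927418  0.11174293 0.27074217] 4.175
foot_bolt 0.76 [260.8, 157.4] [0.5716 0.0978 0.044 ]
machine_bed 0.69 [385.2, 209.6] [ 0.6703  0.2144 -0.    ]
```

View pics/w2.png

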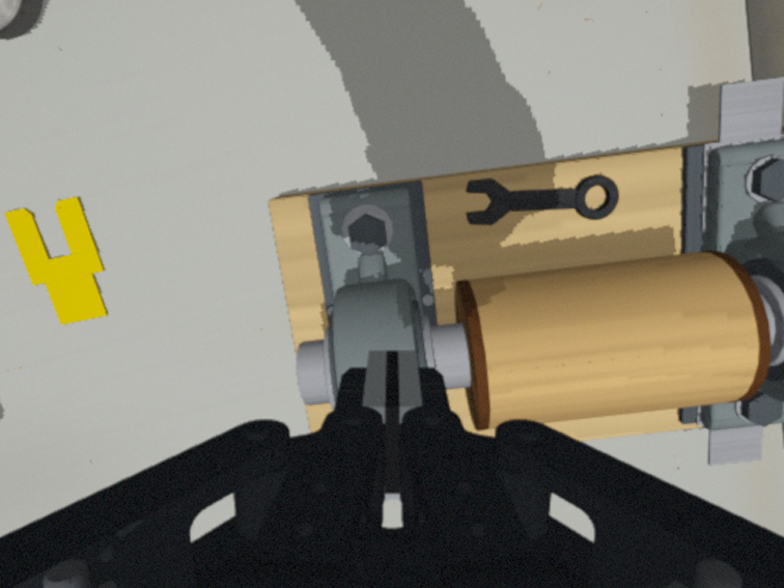

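This shows the right-hand near foot without a shim. The bolt head is at (263,166), the washer at (262,163), the foot toe edge at about y=133, and the bed front edge runs from (195,142) to (485,106). I'll measure the yaw and the bolt precisely.

```bash
python3 - <<'E'
from h import *
c=dict(np.load("w2.npz"));im=c["color"];hsv=cv2.cvtColor(im,cv2.COLOR_RGB2HSV).astype(int)
pts=[]
for u in list(range(205,225))+list(range(310,480,4)):
    s=hsv[90:180,u,1]; k=np.where((s[:-4]>70)&(s[4:]>70))[0]
    if len(k): pts.append((u,90+k[0]))
pts=np.array(pts,float)
P=np.array([ray(c,p,.02) for p in pts])
f=np.polyfit(P[:,1],P[:,0],1)
for _ in range(4):
    r=abs(P[:,0]-np.polyval(f,P[:,1]));m=r<max(.0015,np.median(r)*2);f=np.polyfit(P[m,1],P[m,0],1)
print("bed yaw",-np.degrees(np.arctan(f[0])),m.sum(),len(m))
# washer
g=im.mean(2);w=np.zeros_like(g,np.uint8);sub=(g[140:190,235:290]>np.percentile(g[140:190,235:290],88));w[140:190,235:290]=sub
ys,xs=np.where(w);print(len(xs),xs.min(),xs.max(),ys.min(),ys.max())
cv2.imwrite("pics/crop2.png",np.hstack([cv2.resize(im[125:195,225:305,::-1],(640,560),interpolation=cv2.INTER_CUBIC)]))
E
```

```text
bed yaw -7.933332374275372 58 63
323 235 282 158 189
```

View pics/crop2.png

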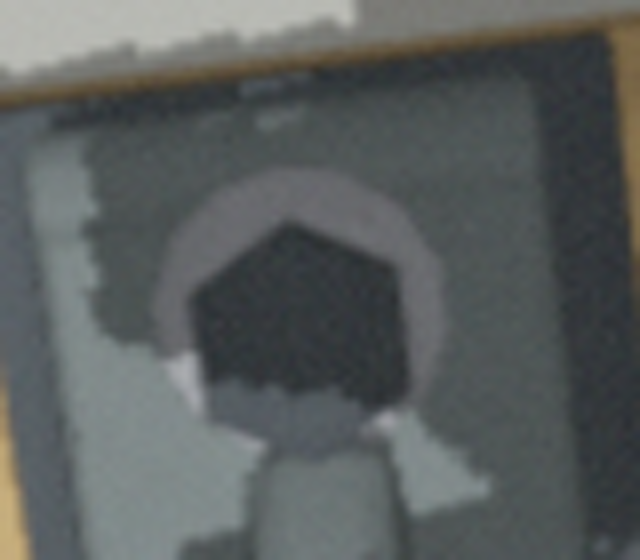

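Emit:
send_rows(moves=[0,-1,0,0,0,0,1,0,-1,0,0,0,0,1,0,-1,0,0,0,0,1,0,-1,0,0,0,0,1,0,-1,0,0,0,0,1,0,-1,0,0,0,0,1,0,-1,0,0,0,0,1,0,-1,0,0,0,0,1])

```text
time: 5.32
ee_pos: [0.5923, -0.089, 0.272]
tcp_rot: [180.0, 0.1, 165.0]
wrist_force: [0.8, -0.1, 0.8]
opening: -0.0
grasp_force: 0.0
```

Emit:
send_rows(moves=[0,-1,0,0,0,0,1,0,-1,0,0,0,0,1,0,-1,0,0,0,0,1,0,-1,0,0,0,0,1,0,-1,0,0,0,0,1,0,-1,0,0,0,0,1,0,-1,0,0,0,0,1,0,-1,0,0,0,0,1])

```text
time: 6.32
ee_pos: [0.5928, -0.2901, 0.2714]
tcp_rot: [-180.0, 0.0, 165.0]
wrist_force: [0.9, -0.3, -0.3]
opening: -0.0
grasp_force: 0.0
```

Emit:
send_rows(moves=[0.2,-0.6,0,0,0,0,1,0.2,-0.6,0,0,0,0,1,0.2,0,0,0,0,0,1,0,0,0,0,0,0,1])

```text
time: 6.82
ee_pos: [0.6081, -0.3187, 0.271]
tcp_rot: [180.0, -0.0, 165.0]
wrist_force: [-0.1, -0.5, -0.0]
opening: 0.0
grasp_force: 0.0
```

```bash
python3 - <<'E'
from h import *
c=bot.camera("wrist");np.savez("w3.npz",**c);save(c,"w3.png",f=1.4)
o=bot.get_obs();print(o["ee_pos"],o["tcp_rot"],o["time"])
for q,z in(("tab_end",.0415),("tab_mid",.0415),("shim_wide",.04),("caddy_edge",.04),("shim_caddy",0)):
    for r in bot.landmark_of("wrist",q)[:3]: print(q,r["p"],r["pixel"],ray(c,r["pixel"],z).round(4))
E
```

```text
[ 0.6080177  -0.31845194  0.27118124] [ 1.79990051e+02 -1.57959163e-02  1.64971089e+02] 6.875
tab_end 0.86 [429.4, 117.5] [ 0.5921 -0.1657  0.0415]
tab_end 0.79 [227.0, 104.0] [ 0.5296 -0.3498  0.0415]
tab_mid 0.71 [231.2, 120.7] [ 0.5455 -0.3505  0.0415]
tab_mid 0.67 [428.1, 100.2] [ 0.5759 -0.1643  0.0415]
shim_wide 0.83 [240.1, 172.4] [ 0.5961 -0.3568  0.04  ]
shim_wide 0.58 [427.1, 48.6] [ 0.5304 -0.1573  0.04  ]
caddy_edge 0.98 [266.6, 82.0] [ 0.5201 -0.3081  0.04  ]
shim_caddy 0.67 [272.2, 148.3] [ 0.5852 -0.3213  0.    ]
```

View pics/w3.png

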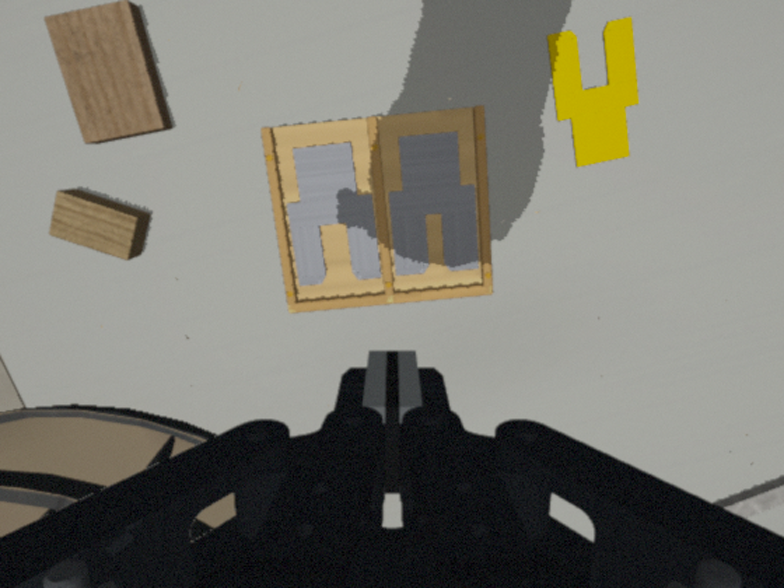

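The caddy is clear in this view. The wide-slot shim is on the left, with its tab end at (230,103) and slot end at (237,161). The narrow one is on the right, and the caddy's front edge runs from (187,92) to (346,76).

```bash
python3 - <<'E'
from h import *
c=dict(np.load("w2.npz"));N=lambda p:(p[0]/8+225,p[1]/8+125)
print("bolt washer",ray(c,N((298.5,305)),.070).round(4))
for a,b in(((35,180),(80,540)),((535,130),(578,500))):
    A,B=ray(c,N(a),.067),ray(c,N(b),.067);print("foot edge",A.round(4),B.round(4),np.degrees(np.arctan2(*(B-A)[1::-1])))
c=dict(np.load("w3.npz"));D=lambda x,y,z:ray(c,(x/1.4,y/1.4),z)
tl,tr=D(293,147,.043),D(352,142,.043);print("tab end",tl,tr,(tl+tr)/2,np.linalg.norm(tl-tr))
sl,sr=D(319,227,.043),D(345,225,.043);print("slot end mid",(sl+sr)/2,np.linalg.norm(sl-sr))
d=(sl+sr-tl-tr)/2;print("shim yaw",np.degrees(np.arctan2(d[1],d[0])),np.linalg.norm(d))
# rims (z .048)
Q=[D(262,128,.048),D(484,106,.048),D(290,311,.048),D(492,294,.048)]
print(np.round(Q,4).tolist())
print("yaw left",np.degrees(np.arctan2(*(Q[2]-Q[0])[1::-1])),"right",np.degrees(np.arctan2(*(Q[3]-Q[1])[1::-1])),"front",np.degrees(np.arctan2(-(Q[1]-Q[0])[0],(Q[1]-Q[0])[1])),"back",np.degrees(np.arctan2(-(Q[3]-Q[2])[0],(Q[3]-Q[2])[1])))
print([np.linalg.norm(Q[i]-Q[j]) for i,j in((0,1),(2,3),(0,2),(1,3))],np.mean(Q,0))
E
```

```text
bolt washer [0.5741 0.0998 0.07  ]
foot edge [0.5529 0.0745 0.067 ] [0.5945 0.0672 0.067 ] -9.841555352415154
foot edge [0.5623 0.1309 0.067 ] [0.605 0.125 0.067] -7.885130560943334
tab end [ 0.52617461 -0.36610809  0.043     ] [ 0.53342755 -0.32659434  0.043     ] [ 0.52980108 -0.34635122  0.043     ] 0.04017388882735358
slot end mid [ 0.58444924 -0.35605665  0.043     ] 0.018399037698444285
shim yaw -10.070639451292852 0.05550330440130844
[[0.5095, -0.3814, 0.048], [0.5342, -0.2363, 0.048], [0.6352, -0.4025, 0.048], [0.6607, -0.2584, 0.048]]
yaw left -9.561441808570708 right -9.894936833415267 front -9.674745366467713 back -10.059143905811712
[np.float64(0.14711082045200533), np.float64(0.14636864458050358), np.float64(0.12742613788501556), np.float64(0.12840881979282806)] [ 0.58491621 -0.31964899  0.048     ]
```

Emit:
send_rows(moves=[-0.145,-0.18,-1,0,0,0.29,1,-0.145,-0.18,-1,0,0,0.29,1,-0.145,-0.18,-1,0,0,0,1,-0.145,-0.18,-1,0,0,0,1,-0.145,-0.18,-1,0,0,0,1,-0.145,-0.18,-1,0,0,0,1,-0.145,-0.18,-1,0,0,0,1,-0.145,-0.18,-0.7,0,0,0,1])

```text
time: 8.12
ee_pos: [0.5784, -0.3547, 0.0777]
tcp_rot: [180.0, -0.0, 169.9]
wrist_force: [0.4, -0.0, 1.0]
opening: 0.0
grasp_force: 0.0
```

Emit:
send_rows(moves=[0,0,-0.4,0,0,0,1,0,0,-0.4,0,0,0,1,0,0,-0.12,0,0,0,1,0,0,0,0,0,0,1])

```text
time: 8.62
ee_pos: [0.5791, -0.3548, 0.056]
tcp_rot: [-180.0, 0.0, 169.9]
wrist_force: [-0.1, 0.7, 0.1]
opening: -0.0001
grasp_force: 0.0
```

```bash
python3 - <<'E'
from h import *
c=bot.camera("side");o=bot.get_obs();print(o["ee_pos"],o["tcp_rot"],o["wrist_force"],o["time"])
save(c,"s2.png",(150,70,280,190),5)
E
```

```text
[ 0.57918967 -0.35490081  0.05627295] [-1.79987199e+02  3.61759381e-02  1.69935720e+02] [ 0.76363763 -0.14119906  0.35539387] 8.675
```

View pics/s2.png

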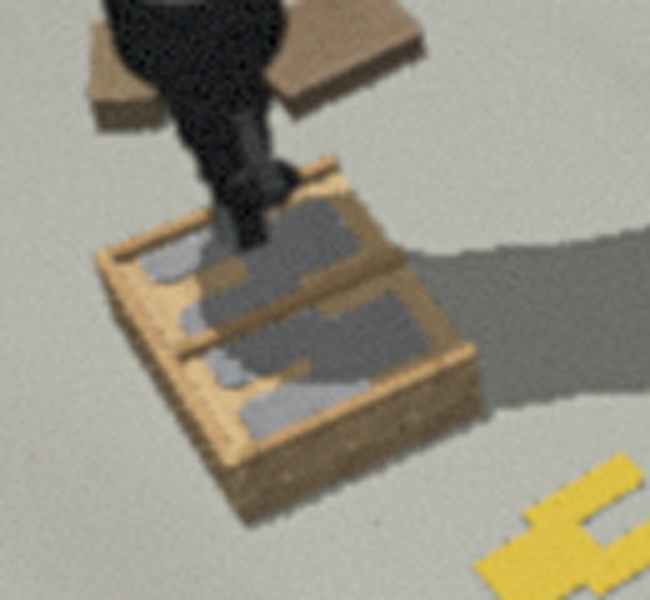

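The closed tips hover over the wide-slot leaf, near its slot end at crop (245,240), inside its bay. I'll descend gently until it touches.

Emit:
send_rows(moves=[0,0,-0.2,0,0,0,1,0,0,-0.2,0,0,0,1,0,0,-0.06,0,0,0,1,0,0,-0.02,0,0,0,1,0,0,0,0,0,0,1])

```text
time: 9.3
ee_pos: [0.5789, -0.3549, 0.0439]
tcp_rot: [-180.0, 0.0, 169.9]
wrist_force: [-0.3, 0.4, 1.0]
opening: -0.0003
grasp_force: 0.0
```

Emit:
send_rows(moves=[0,0,-0.04,0,0,0,1,0,0,0,0,0,0,1])

```text
time: 9.55
ee_pos: [0.579, -0.355, 0.0431]
tcp_rot: [-180.0, 0.0, 169.9]
wrist_force: [-1.2, -0.2, 2.5]
opening: -0.0001
grasp_force: 1.0
```

Emit:
send_rows(moves=[0,0,-0.02,0,0,0,1,0,0,0,0,0,0,1])

```text
time: 9.8
ee_pos: [0.5791, -0.355, 0.0431]
tcp_rot: [-180.0, 0.1, 169.9]
wrist_force: [-1.1, 1.0, 5.7]
opening: -0.0003
grasp_force: 2.8
```

Emit:
send_rows(moves=[0,0,-0.01,0,0,0,1,-0.08,0.014,0,0,0,0,1,-0.16,0.027,0,0,0,0,1,-0.16,0.027,0,0,0,0,1])

```text
time: 10.3
ee_pos: [0.5697, -0.3535, 0.0431]
tcp_rot: [-180.0, 0.1, 169.9]
wrist_force: [0.8, -0.9, 5.5]
opening: -0.0001
grasp_force: 2.6
```

```bash
cat > tab.py <<'E'
from h import *
c=bot.camera("top")
o=bot.get_obs();print(o["ee_pos"].round(4),np.round(o["wrist_force"],1),o["time"])
e=np.array([.52185,-.30885]);x=np.array([.985,-.170])
for n in("top","side"):
    c=bot.camera(n)
    for r in bot.landmark_of(n,"tab_end")[:4]:
        P=ray(c,r["pixel"],.0415);print(n,round(r["p"],2),P.round(4),"overhang",round(float(-(P[:2]-e)@x),4))
E
python3 tab.py
```

```text
[ 0.5692 -0.3534  0.0431] [0.  0.3 4.8] 10.35
top 0.87 [ 0.5789 -0.1475  0.0415] overhang -0.0288
top 0.56 [ 0.5245 -0.3563  0.0415] overhang -0.0106
side 0.76 [ 0.516  -0.349   0.0415] overhang -0.001
side 0.62 [ 0.61   -0.1246  0.0415] overhang -0.0555
```

Emit:
send_rows(moves=[-0.16,0.027,-0.01,0,0,0,1,-0.16,0.027,0,0,0,0,1,-0.16,0.027,0,0,0,0,1,-0.16,0.027,0,0,0,0,1,-0.16,0.027,0,0,0,0,1])

```text
time: 11.18
ee_pos: [0.5498, -0.3503, 0.0431]
tcp_rot: [-179.9, 0.2, 169.9]
wrist_force: [3.0, 0.4, 7.4]
opening: 0.0001
grasp_force: 3.2
```

```bash
python3 tab.py
```

```text
[ 0.5494 -0.3502  0.0431] [0.2 0.3 6.3] 11.225
top 0.69 [ 0.5787 -0.1424  0.0415] overhang -0.0276
side 0.77 [ 0.5028 -0.3456  0.0415] overhang 0.0125
side 0.67 [ 0.6128 -0.1214  0.0415] overhang -0.0578
```

Emit:
send_rows(moves=[-0.16,0.027,0,0,0,0,1,-0.16,0.027,0,0,0,0,1,-0.16,0.027,0,0,0,0,1,0,0,0,0,0,0,1])

```text
time: 11.92
ee_pos: [0.5374, -0.3482, 0.0431]
tcp_rot: [-179.9, 0.1, 169.9]
wrist_force: [0.1, 0.7, 7.5]
opening: -0.0002
grasp_force: 3.8
```

```bash
python3 tab.py;python3 - <<'E'
from h import *
c=bot.camera("wrist");np.savez("w4.npz",**c)
e=np.array([.52185,-.30885]);x=np.array([.985,-.170])
for q in("tab_end","caddy_edge"):
  for r in bot.landmark_of("wrist",q)[:2]:
    P=ray(c,r["pixel"],.0415);print(q,round(r["p"],2),r["pixel"],P.round(4),"overhang",round(float(-(P[:2]-e)@x),4))
save(c,"w4.png",f=1.4)
E
```

```text
[ 0.5374 -0.3482  0.0431] [-0.9  1.   7.9] 11.975
top 0.79 [ 0.4883 -0.3392  0.0415] overhang 0.0279
top 0.72 [ 0.5719 -0.3177  0.0415] overhang -0.0508
top 0.7 [ 0.5845 -0.1534  0.0415] overhang -0.0353
side 0.85 [ 0.6119 -0.1289  0.0415] overhang -0.0581
side 0.74 [ 0.4865 -0.3479  0.0415] overhang 0.0282
side 0.38 [0.5984 0.2197 0.0415] overhang 0.0144
tab_end 0.95 [274.9, 150.1] [ 0.4883 -0.3417  0.0415] overhang 0.0275
caddy_edge 0.91 [367.6, 212.4] [ 0.519  -0.3098  0.0415] overhang 0.0027
```

View pics/w4.png

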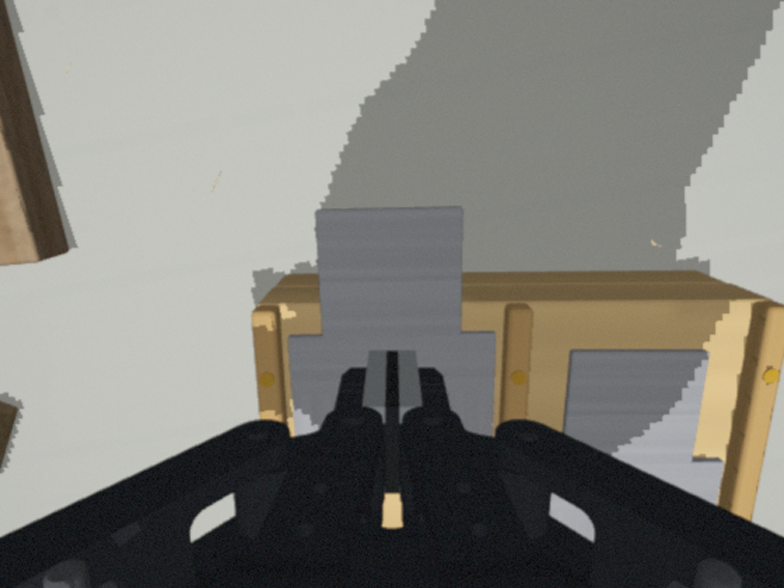

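The tab overhangs by about 26 mm, with its end at (278,150) and the caddy front edge at row ~213, flat and straight. I'll slide it 6 mm more, then lift off and grip the tab.

Emit:
send_rows(moves=[-0.12,0.02,0,0,0,0,1,-0.12,0.02,0,0,0,0,1,0,0,0,0,0,0,1,0,0,0,0,0,0,1,0,0,0.2,0,0,0,1,0,0,1,0,0,0,0.5])

```text
time: 13.08
ee_pos: [0.5299, -0.3461, 0.0703]
tcp_rot: [179.9, -0.2, 169.9]
wrist_force: [0.7, 0.4, 0.2]
opening: 0.0168
grasp_force: 0.0
```

```bash
python3 - <<'E'
from h import *
o=bot.get_obs();print(o["ee_pos"],o["tcp_rot"],o["wrist_force"],o["time"])
c=bot.camera("wrist");np.savez("w5.npz",**c)
e=np.array([.52185,-.30885]);x=np.array([.985,-.170])
for n in("wrist","top","side"):
 if n!="wrist":c=bot.camera(n)
 for q in("tab_end","tab_mid"):
  for r in bot.landmark_of(n,q)[:2]:
    P=ray(c,r["pixel"],.0415);print(n,q,round(r["p"],2),np.round(r["pixel"]),P.round(4),"overhang",round(float(-(P[:2]-e)@x),4))
E
```

```text
[ 0.52986459 -0.34612842  0.07028041] [179.91899964  -0.19697205 169.928567  ] [0.71432121 0.38786967 0.24441748] 13.075
wrist tab_end 0.91 [277. 146.] [ 0.4821 -0.3393  0.0415] overhang 0.0339
wrist tab_mid 0.91 [275. 176.] [ 0.4951 -0.3426  0.0415] overhang 0.0206
top tab_end 0.96 [316. 220.] [ 0.5789 -0.1514  0.0415] overhang -0.0294
top tab_end 0.88 [394. 262.] [ 0.4864 -0.3401  0.0415] overhang 0.0296
top tab_mid 0.83 [315. 223.] [ 0.5727 -0.1472  0.0415] overhang -0.0226
top tab_mid 0.8 [393. 258.] [ 0.4962 -0.3365  0.0415] overhang 0.0205
side tab_end 0.61 [248. 188.] [ 0.6112 -0.1284  0.0415] overhang -0.0573
side tab_end 0.57 [234. 106.] [ 0.4849 -0.3439  0.0415] overhang 0.0304
side tab_mid 0.85 [231. 110.] [ 0.4976 -0.3367  0.0415] overhang 0.0192
side tab_mid 0.79 [255. 186.] [ 0.5954 -0.1231  0.0415] overhang -0.0408
```

Emit:
send_rows(moves=[-0.33,0.05,0,0,0,0,-1,-0.33,0.05,0,0,0,0,-1,-0.33,0.05,0,0,0,0,-1,-0.33,0.05,0,0,0,0,-1,0,0,0,0,0,0,-1])

```text
time: 14.15
ee_pos: [0.4973, -0.3418, 0.0721]
tcp_rot: [-180.0, 0.0, 169.9]
wrist_force: [0.5, -0.1, 0.2]
opening: 0.0852
grasp_force: 0.0
```

Emit:
send_rows(moves=[0,0,-0.4,0,0,0,-1,0,0,-0.4,0,0,0,-1,0,0,-0.4,0,0,0,-1,0,0,-0.4,0,0,0,-1,0,0,-0.4,0,0,0,-1,0,0,-0.06,0,0,0,-1,0,0,0,0,0,0,-1])

```text
time: 15.02
ee_pos: [0.4979, -0.3418, 0.0204]
tcp_rot: [-180.0, 0.0, 169.9]
wrist_force: [-0.1, 0.2, 0.5]
opening: 0.0853
grasp_force: 0.0
```

```bash
python3 - <<'E'
from h import *
o=bot.get_obs();print(o["ee_pos"],o["tcp_rot"],o["wrist_force"],o["time"],o["opening"])
c=bot.camera("wrist");np.savez("w6.npz",**c);cv2.imwrite("pics/w6.png",c["color"][:,:,::-1])
for q in("tab_end","tab_mid"):
  for r in bot.landmark_of("wrist",q)[:2]:
    P=ray(c,r["pixel"],.0415);print(q,round(r["p"],2),np.round(r["pixel"]),P.round(4))
E
```

```text
[ 0.49793955 -0.34183537  0.02036088] [-1.79996700e+02  5.42109192e-03  1.69926243e+02] [-0.12161189  0.17722364  0.5209989 ] 15.025 0.08529220710142936
tab_end 0.6 [274. 254.] [ 0.4814 -0.3412  0.0415]
tab_mid 0.73 [281. 295.] [ 0.4972 -0.3416  0.0415]
```

Emit:
send_rows(moves=[0,0,-0.06,0,0,0,-1,0,0,0,0,0,0,0,0,0,0,0,0,0,1,0,0,0,0,0,0,1,0,0,0,0,0,0,1,0,0,0,0,0,0,1,0,0,0,0,0,0,1], squeeze=50)

```text
time: 16.05
ee_pos: [0.498, -0.3418, 0.019]
tcp_rot: [-180.0, 0.0, 169.9]
wrist_force: [-0.7, 0.4, 2.5]
opening: 0.0386
grasp_force: 49.8
```

Emit:
send_rows(moves=[0,0,0.1,0,0,0,1,0,0,0.3,0,0,0,1,0,0,0.8,0,0,0,1,0,0,0.8,0,0,0.17,1,-0.1,0.4,0.8,0,0,0,1,-0.1,0.8,0.4,0,0,0,1,-0.1,1,0,0,0,0,1,-0.1,1,0,0,0,0,1])

```text
time: 17.05
ee_pos: [0.4874, -0.2598, 0.0987]
tcp_rot: [180.0, -0.0, 171.4]
wrist_force: [0.2, 0.8, -1.0]
opening: 0.0384
grasp_force: 50.2
```

Emit:
send_rows(moves=[-0.1,1,0,0,0,0,1,-0.1,1,0,0,0,0,1,-0.1,1,0,0,0,0,1,-0.2,1,0,0,0,0,1,-0.2,1,0,0,0,0,1,-0.2,1,0,0,0,0,1,-0.2,1,0,0,0,0,1,-0.2,1,0,0,0,0,1])

```text
time: 18.05
ee_pos: [0.4544, -0.06, 0.0985]
tcp_rot: [180.0, -0.0, 171.4]
wrist_force: [0.4, -0.4, -0.7]
opening: 0.0378
grasp_force: 50.2
```

Emit:
send_rows(moves=[-0.1,1,0,0,0,0,1,-0.1,1,0,0,0,0,1,-0.1,1,0,0,0,0,1,-0.1,1,0,0,0,0,1,0,1,0,0,0,0,1,0,1,0,0,0,0,1,0,0.5,0,0,0,0,1,0,0.2,0,0,0,0,1])

```text
time: 19.05
ee_pos: [0.4449, 0.1064, 0.0986]
tcp_rot: [-180.0, -0.0, 171.5]
wrist_force: [-0.4, -0.4, -0.6]
opening: 0.0382
grasp_force: 50.2
```

```bash
python3 - <<'E'
from h import *
o=bot.get_obs();print(o["ee_pos"],o["tcp_rot"],o["wrist_force"],o["time"],o["opening"],o["grasp_force"])
C={n:bot.camera(n) for n in("side","top","wrist")}
for n in C: np.savez(n+"7.npz",**C[n]); cv2.imwrite(f"pics/{n}7.png",C[n]["color"][:,:,::-1])
for n in C:
  for q,z in(("shim_wide",.12),("tab_end",.12),("foot_toe",.044),("foot_bolt",.044)):
   for r in bot.landmark_of(n,q)[:2]:
    P=ray(C[n],r["pixel"],z);print(n,q,round(r["p"],2),np.round(r["pixel"]),P.round(4))
E
```

```text
[0.44486121 0.10640699 0.09863802] [-1.79989082e+02 -1.24072020e-02  1.71454811e+02] [-0.40093623 -0.37325297 -0.61173668] 19.05 0.03816179050622007 50.23836314678192
side shim_wide 0.93 [271. 172.] [ 0.58   -0.0854  0.12  ]
side shim_wide 0.6 [364. 210.] [0.503  0.1015 0.12  ]
side tab_end 0.76 [248. 190.] [ 0.6435 -0.0807  0.12  ]
side tab_end 0.7 [394. 189.] [0.4215 0.106  0.12  ]
side foot_toe 0.56 [342. 245.] [0.5536 0.1055 0.044 ]
side foot_bolt 0.71 [333. 250.] [0.5749 0.102  0.044 ]
top shim_wide 0.69 [312. 242.] [ 0.5134 -0.1361  0.12  ]
top shim_wide 0.62 [206. 246.] [0.491  0.0985 0.12  ]
top tab_end 0.84 [315. 217.] [ 0.5694 -0.1417  0.12  ]
top foot_toe 0.84 [208. 225.] [0.5542 0.1103 0.044 ]
top foot_bolt 0.51 [213. 216.] [0.5775 0.1014 0.044 ]
wrist tab_end 0.8 [276. 258.] [0.4303 0.1065 0.12  ]
```

Emit:
send_rows(moves=[0,0.27,-0.8,0,0,0,1,0,0.27,-0.8,0,0,0,1,0,0,-0.8,0,0,0,1,0,0,-0.4,0,0,0,1,0,0,-0.18,0,0,0,1,0,0,0,0,0,0,1])

```text
time: 20.55
ee_pos: [0.4455, 0.1192, 0.0246]
tcp_rot: [180.0, 0.0, 171.4]
wrist_force: [-0.4, 0.4, -1.5]
opening: 0.0383
grasp_force: 50.2
```

```bash
python3 - <<'E'
from h import *
o=bot.get_obs();print(o["ee_pos"],o["tcp_rot"],o["wrist_force"],o["time"],o["opening"])
C={n:bot.camera(n) for n in("side","top")}
S=C["side"]["color"][170:290,300:420,::-1];T=C["top"]["color"][180:280,165:265,::-1]
cv2.imwrite("pics/ins.png",np.hstack([cv2.resize(x,(400,400),interpolation=cv2.INTER_CUBIC) for x in(S,T)]))
for n in C:
  for q,z in(("shim_wide",.045),("tab_end",.0465),("foot_toe",.044),("foot_bolt",.044)):
   for r in bot.landmark_of(n,q)[:2]:
    P=ray(C[n],r["pixel"],z);print(n,q,round(r["p"],2),np.round(r["pixel"],1),P.round(4))
# predicted pixels of ideal flat shim origin & slot end, toe
d=np.array([np.cos(np.radians(-8.5)),np.sin(np.radians(-8.5))]);p=o["ee_pos"][:2]
for n in C:
  for s,nm in((52-12,"slotend"),(82,"mouth")):
    print(n,nm,proj(C[n],np.array([*(p+d*s/1000),.048])).round(1))
E
```

```text
[0.44552998 0.11917693 0.02455983] [1.79996232e+02 1.38006311e-02 1.71381842e+02] [-0.38829337  0.38275498 -1.45972409] 20.55 0.03832856688613049
side shim_wide 0.7 [363.4 229.9] [0.4965 0.1104 0.045 ]
side shim_wide 0.64 [272.9 174. ] [ 0.547  -0.1203  0.045 ]
side tab_end 0.94 [248.5 189.2] [ 0.6144 -0.1232  0.0465]
side tab_end 0.56 [389.5 213.6] [0.4269 0.1196 0.0465]
side foot_toe 0.83 [342.1 243.8] [0.5523 0.1042 0.044 ]
side foot_bolt 0.76 [332.8 248.8] [0.5746 0.0999 0.044 ]
top shim_wide 0.73 [205.3 250.8] [0.4903 0.1121 0.045 ]
top shim_wide 0.56 [313.9 242.4] [ 0.5241 -0.1465  0.045 ]
top tab_end 0.78 [317.1 220.8] [ 0.5772 -0.1524  0.0465]
top foot_toe 0.66 [208.  226.3] [0.5502 0.1112 0.044 ]
top foot_bolt 0.68 [212.1 215.2] [0.5782 0.1036 0.044 ]
side slotend [368.4 227. ]
side mouth [352.2 236.6]
top slotend [204.4 252.8]
top mouth [208.6 235.7]
```

View pics/ins.png

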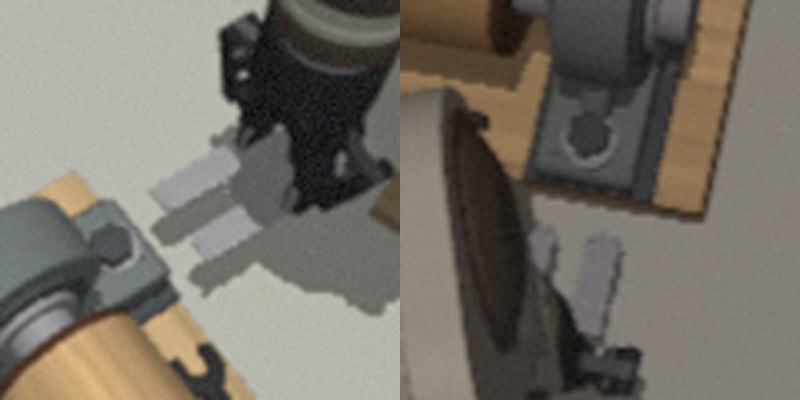

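The last picture shows the leaf level. Its slot mouth is at side (354,238) and top (208,239), on line with the bolt at side (333,242) and top (212,214). I'll trim the height and advance slowly.

Emit:
send_rows(moves=[0.24,-0.036,-0.024,0,0,0,1,0.24,-0.036,0,0,0,0,1,0.24,-0.036,0,0,0,0,1,0,0,0,0,0,0,1])

```text
time: 21.55
ee_pos: [0.4638, 0.1164, 0.0236]
tcp_rot: [-180.0, -0.0, 171.4]
wrist_force: [-0.0, 0.3, -1.9]
opening: 0.0381
grasp_force: 50.2
```

Emit:
send_rows(moves=[0.12,-0.018,0,0,0,0,1,0.12,-0.018,0,0,0,0,1,0,0,0,0,0,0,1])

```text
time: 21.92
ee_pos: [0.4695, 0.1156, 0.0237]
tcp_rot: [180.0, 0.0, 171.4]
wrist_force: [-0.5, 0.1, -1.7]
opening: 0.0382
grasp_force: 50.2
```

Emit:
send_rows(moves=[0.12,-0.018,0,0,0,0,1,0.12,-0.018,0,0,0,0,1,0,0,0,0,0,0,1])

```text
time: 22.3
ee_pos: [0.4756, 0.1147, 0.0237]
tcp_rot: [180.0, 0.0, 171.4]
wrist_force: [-0.1, 0.0, -0.8]
opening: 0.0384
grasp_force: 50.2
```

Emit:
send_rows(moves=[0.12,-0.018,0,0,0,0,1,0.12,-0.018,0,0,0,0,1,0,0,0,0,0,0,1])

```text
time: 22.68
ee_pos: [0.4816, 0.1138, 0.0237]
tcp_rot: [-180.0, 0.0, 171.4]
wrist_force: [0.4, -0.6, -1.2]
opening: 0.0383
grasp_force: 50.2
```

Emit:
send_rows(moves=[0.12,-0.018,0,0,0,0,1,0.12,-0.018,0,0,0,0,1,0,0,0,0,0,0,1])

```text
time: 23.05
ee_pos: [0.4876, 0.1129, 0.0237]
tcp_rot: [-180.0, 0.0, 171.4]
wrist_force: [0.4, 0.3, -0.2]
opening: 0.0378
grasp_force: 50.2
```

Emit:
send_rows(moves=[0.12,-0.018,0,0,0,0,1,0.12,-0.018,0,0,0,0,1,0,0,0,0,0,0,1])

```text
time: 23.42
ee_pos: [0.4936, 0.112, 0.0236]
tcp_rot: [-180.0, -0.0, 171.4]
wrist_force: [0.2, 0.5, -1.3]
opening: 0.0385
grasp_force: 50.2
```

Emit:
send_rows(moves=[0.12,-0.018,0,0,0,0,1,0.12,-0.018,0,0,0,0,1,0,0,0,0,0,0,1])

```text
time: 23.8
ee_pos: [0.4996, 0.1111, 0.0236]
tcp_rot: [-180.0, 0.0, 171.4]
wrist_force: [0.5, -0.1, -1.7]
opening: 0.0385
grasp_force: 50.2
```

Emit:
send_rows(moves=[0.12,-0.018,0,0,0,0,1,0.12,-0.018,0,0,0,0,1,0,0,0,0,0,0,1])

```text
time: 24.18
ee_pos: [0.5056, 0.1102, 0.0237]
tcp_rot: [180.0, 0.0, 171.4]
wrist_force: [-0.0, 0.1, -0.5]
opening: 0.0384
grasp_force: 50.2
```

Emit:
send_rows(moves=[0.12,-0.018,0,0,0,0,1,0.12,-0.018,0,0,0,0,1,0,0,0,0,0,0,1])

```text
time: 24.55
ee_pos: [0.5116, 0.1093, 0.0237]
tcp_rot: [-180.0, 0.0, 171.4]
wrist_force: [-0.1, -0.1, -0.9]
opening: 0.0385
grasp_force: 50.2
```

Emit:
send_rows(moves=[0.12,-0.018,0,0,0,0,1,0.08,-0.012,0,0,0,0,1,0,0,0,0,0,0,1])

```text
time: 24.92
ee_pos: [0.5165, 0.1085, 0.0237]
tcp_rot: [-180.0, -0.0, 171.4]
wrist_force: [1.1, 0.3, -0.7]
opening: 0.0383
grasp_force: 50.2
```

Now in 1 mm steps, feeling for the bolt.

Emit:
send_rows(moves=[0.06,-0.009,0,0,0,0,1,0.06,-0.009,0,0,0,0,1,0,0,0,0,0,0,1])

```text
time: 25.3
ee_pos: [0.5195, 0.1081, 0.0237]
tcp_rot: [180.0, 0.0, 171.4]
wrist_force: [0.5, 0.1, -1.2]
opening: 0.0381
grasp_force: 50.2
```

Emit:
send_rows(moves=[0.04,-0.006,0,0,0,0,1,0.04,-0.006,0,0,0,0,1,0,0,0,0,0,0,1])

```text
time: 25.68
ee_pos: [0.5214, 0.1078, 0.0237]
tcp_rot: [-180.0, -0.0, 171.4]
wrist_force: [0.7, 0.1, -1.6]
opening: 0.0385
grasp_force: 50.2
```

Emit:
send_rows(moves=[0.04,-0.006,0,0,0,0,1,0,0,0,0,0,0,1])

```text
time: 25.92
ee_pos: [0.5225, 0.1077, 0.0237]
tcp_rot: [180.0, 0.0, 171.4]
wrist_force: [-1.3, 0.6, -0.6]
opening: 0.0383
grasp_force: 50.2
```

Emit:
send_rows(moves=[0.03,-0.0045,0,0,0,0,1,0,0,0,0,0,0,1])

```text
time: 26.18
ee_pos: [0.5232, 0.1076, 0.0237]
tcp_rot: [-180.0, 0.0, 171.4]
wrist_force: [0.4, -0.5, -0.3]
opening: 0.0384
grasp_force: 50.2
```

Emit:
send_rows(moves=[0.03,-0.0045,0,0,0,0,1,0,0,0,0,0,0,1])

```text
time: 26.42
ee_pos: [0.5239, 0.1074, 0.0237]
tcp_rot: [180.0, 0.0, 171.4]
wrist_force: [-0.4, 0.6, -2.0]
opening: 0.0384
grasp_force: 50.2
```

Emit:
send_rows(moves=[0.03,-0.0045,0,0,0,0,1,0,0,0,0,0,0,1])

```text
time: 26.68
ee_pos: [0.5247, 0.1073, 0.0237]
tcp_rot: [-180.0, 0.0, 171.4]
wrist_force: [-0.3, 0.5, -0.8]
opening: 0.0382
grasp_force: 50.2
```

Emit:
send_rows(moves=[0.03,-0.0045,0,0,0,0,1,0,0,0,0,0,0,1])

```text
time: 26.92
ee_pos: [0.5254, 0.1072, 0.0237]
tcp_rot: [-180.0, 0.0, 171.4]
wrist_force: [-0.4, 0.7, -0.9]
opening: 0.0384
grasp_force: 50.2
```

Emit:
send_rows(moves=[0.03,-0.0045,0,0,0,0,1,0,0,0,0,0,0,1])

```text
time: 27.18
ee_pos: [0.5262, 0.1071, 0.0237]
tcp_rot: [180.0, 0.0, 171.4]
wrist_force: [0.7, 0.5, -1.8]
opening: 0.0385
grasp_force: 50.2
```

Emit:
send_rows(moves=[0.03,-0.0045,0,0,0,0,1,0,0,0,0,0,0,1])

```text
time: 27.42
ee_pos: [0.5269, 0.107, 0.0237]
tcp_rot: [180.0, 0.0, 171.4]
wrist_force: [-1.3, -0.6, -0.7]
opening: 0.0385
grasp_force: 50.2
```

Emit:
send_rows(moves=[0.03,-0.0045,0,0,0,0,1,0,0,0,0,0,0,1])

```text
time: 27.68
ee_pos: [0.5277, 0.1069, 0.0237]
tcp_rot: [180.0, -0.0, 171.4]
wrist_force: [-0.4, -0.1, -1.0]
opening: 0.0389
grasp_force: 50.2
```

Emit:
send_rows(moves=[0.03,-0.0045,0,0,0,0,1,0,0,0,0,0,0,1])

```text
time: 27.92
ee_pos: [0.5284, 0.1068, 0.0237]
tcp_rot: [180.0, 0.0, 171.4]
wrist_force: [-0.1, 0.4, -0.7]
opening: 0.0384
grasp_force: 50.2
```

Emit:
send_rows(moves=[0.03,-0.0045,0,0,0,0,1,0,0,0,0,0,0,1])

```text
time: 28.18
ee_pos: [0.5292, 0.1067, 0.0237]
tcp_rot: [180.0, -0.0, 171.4]
wrist_force: [-0.4, -0.8, -1.0]
opening: 0.0383
grasp_force: 50.2
```

Emit:
send_rows(moves=[0.03,-0.0045,0,0,0,0,1,0,0,0,0,0,0,1])

```text
time: 28.42
ee_pos: [0.5299, 0.1065, 0.0237]
tcp_rot: [180.0, 0.0, 171.4]
wrist_force: [-0.3, 0.3, -0.8]
opening: 0.0382
grasp_force: 50.2
```

Emit:
send_rows(moves=[0.03,-0.0045,0,0,0,0,1,0,0,0,0,0,0,1])

```text
time: 28.68
ee_pos: [0.5307, 0.1064, 0.0237]
tcp_rot: [-180.0, 0.0, 171.4]
wrist_force: [0.1, 0.4, -0.9]
opening: 0.0381
grasp_force: 50.2
```

```bash
python3 - <<'E'
from h import *
o=bot.get_obs();print(o["ee_pos"],o["wrist_force"],o["torque"],o["time"])
for n in("wrist","side","top"):
  c=bot.camera(n)
  for q,z in(("tab_end",.0465),("shim_wide",.045),("foot_bolt",.044),("foot_toe",.044)):
   for r in bot.landmark_of(n,q)[:2]:
    P=ray(c,r["pixel"],z);print(n,q,round(r["p"],2),np.round(r["pixel"],1),P.round(4))
E
```

```text
[0.53069162 0.10641627 0.02367382] [ 0.12068711  0.35702556 -0.91040498] [ 0.01261631 -0.01191652  0.01909428] 28.675
wrist tab_end 0.84 [276.1 257.9] [0.515  0.1071 0.0465]
side tab_end 0.69 [248.  185.9] [ 0.6098 -0.1307  0.0465]
side tab_end 0.62 [356.9 235.1] [0.5162 0.1105 0.0465]
side shim_wide 0.7 [274.8 173.8] [ 0.5435 -0.118   0.045 ]
side shim_wide 0.46 [331.4 252.8] [0.5834 0.1048 0.045 ]
side foot_bolt 0.5 [331.3 249.3] [0.5777 0.0987 0.044 ]
side foot_toe 0.91 [341.9 244.9] [0.5543 0.1057 0.044 ]
top tab_end 0.93 [315.9 217.2] [ 0.5859 -0.1492  0.0465]
top tab_end 0.74 [372.5 212.1] [ 0.6059 -0.2869  0.0465]
top shim_wide 0.9 [312.7 245.1] [ 0.5175 -0.1438  0.045 ]
top foot_bolt 0.38 [212.3 213.2] [0.5832 0.1036 0.044 ]
top foot_toe 0.86 [208.1 225.8] [0.5514 0.111  0.044 ]
```

Emit:
send_rows(moves=[0.03,-0.0045,0,0,0,0,1,0,0,0,0,0,0,1])

```text
time: 29.68
ee_pos: [0.5315, 0.1063, 0.0237]
tcp_rot: [180.0, 0.0, 171.4]
wrist_force: [0.7, 0.3, -1.3]
opening: 0.0386
grasp_force: 50.2
```

Emit:
send_rows(moves=[0.03,-0.0045,0,0,0,0,1,0,0,0,0,0,0,1])

```text
time: 29.92
ee_pos: [0.5319, 0.1062, 0.0236]
tcp_rot: [-180.0, -0.0, 171.4]
wrist_force: [-1.8, 0.1, -1.6]
opening: 0.0377
grasp_force: 50.3
```

Emit:
send_rows(moves=[0.03,-0.0045,0,0,0,0,1,0,0,0,0,0,0,1])

```text
time: 30.18
ee_pos: [0.5321, 0.1062, 0.0234]
tcp_rot: [-180.0, -0.1, 171.4]
wrist_force: [-4.1, 1.2, 0.5]
opening: 0.0387
grasp_force: 50.3
```

Emit:
send_rows(moves=[0.03,-0.0045,0,0,0,0,1,0,0,0,0,0,0,1])

```text
time: 30.42
ee_pos: [0.5323, 0.1061, 0.0232]
tcp_rot: [-180.0, -0.2, 171.4]
wrist_force: [-8.1, 1.0, 0.2]
opening: 0.0382
grasp_force: 50.4
```

The force rose steadily to 8 N, so the slot has bottomed on the bolt. I'll hold it briefly, relax and release.

Emit:
send_rows(moves=[0.01,-0.0015,0,0,0,0,1,0,0,0,0,0,0,1,0,0,0,0,0,0,1])

```text
time: 30.8
ee_pos: [0.5323, 0.1061, 0.0232]
tcp_rot: [-180.0, -0.2, 171.4]
wrist_force: [-8.2, 2.5, 0.9]
opening: 0.0381
grasp_force: 50.4
```

Emit:
send_rows(moves=[-0.02,0.003,0,0,0,0,1,-0.02,0.003,0,0,0,0,1,0,0,0,0,0,0,0,0,0,0,0,0,0,-1,0,0,0,0,0,0,-1,0,0,0,0,0,0,-1,0,0,0,0,0,0,-1])

```text
time: 31.68
ee_pos: [0.533, 0.1061, 0.0237]
tcp_rot: [180.0, 0.0, 171.4]
wrist_force: [0.9, 0.1, 0.1]
opening: 0.0857
grasp_force: 0.0
```

```bash
python3 - <<'E'
from h import *
o=bot.get_obs();print(o["ee_pos"],o["wrist_force"],o["opening"],o["time"])
for n in("wrist","side"):
  c=bot.camera(n)
  for q,z in(("tab_end",.0455),("shim_wide",.044)):
   for r in bot.landmark_of(n,q)[:2]:
    P=ray(c,r["pixel"],z);print(n,q,round(r["p"],2),np.round(r["pixel"],1),P.round(4))
E
```

```text
[0.53298615 0.10609174 0.02373889] [0.90021847 0.11570159 0.07576753] 0.08565507373763674 31.675
wrist tab_end 0.96 [278.5 252.8] [0.516  0.1078 0.0455]
side tab_end 0.83 [250.7 190.3] [ 0.6122 -0.1184  0.0455]
side tab_end 0.54 [357.5 235.9] [0.5161 0.1124 0.0455]
side shim_wide 0.65 [329.3 251.3] [0.5838 0.0993 0.044 ]
side shim_wide 0.59 [275.8 174.9] [ 0.5433 -0.1148  0.044 ]
```

Emit:
send_rows(moves=[-0.4,0.06,0,0,0,0,-1,-0.8,0.12,0,0,0,0,-1,-1,0.15,0,0,0,0,-1,-1,0.15,0.5,0,0,0,-1,-0.5,0.08,1,0,0,0,-1,0,0,1,0,0,0,-1,0,0,1,0,0,0,-1,0,0,0,0,0,0,-1])

```text
time: 32.98
ee_pos: [0.4408, 0.1204, 0.1129]
tcp_rot: [179.9, 0.2, 171.4]
wrist_force: [0.1, 0.2, -0.4]
opening: 0.0852
grasp_force: 0.0
```

```bash
python3 - <<'E'
from h import *
o=bot.get_obs();print(o["ee_pos"],o["wrist_force"],o["time"])
for n in("top","side"):
  c=bot.camera(n)
  for q,z in(("tab_end",.0455),("shim_wide",.044)):
   for r in bot.landmark_of(n,q)[:3]:
    P=ray(c,r["pixel"],z);print(n,q,round(r["p"],2),np.round(r["pixel"],1),P.round(4))
E
```

```text
[0.44082419 0.1203987  0.11294663] [ 0.07427004  0.20050978 -0.37815852] 32.975
top tab_end 0.69 [317.1 218.7] [ 0.5826 -0.1524  0.0455]
top tab_end 0.56 [207.3 239.3] [0.5182 0.1097 0.0455]
top shim_wide 0.64 [312.6 244.6] [ 0.5188 -0.1436  0.044 ]
top shim_wide 0.55 [214.2 214.6] [0.5799 0.0987 0.044 ]
side tab_end 0.59 [354.3 233.9] [0.5178 0.1048 0.0455]
side shim_wide 0.88 [274.9 175.4] [ 0.5457 -0.1151  0.044 ]
side shim_wide 0.66 [330.1 249.9] [0.5804 0.0981 0.044 ]
side shim_wide 0.57 [356.2 234.4] [0.5149 0.1078 0.044 ]
```

The shim stayed in place: its tab end is at about (0.518, 0.107), in line with the foot. The arm is clear, so I'm handing in.

```bash
python3 -c "
from workcell import bot
print(bot.job_done())"
```

```text
the job is handed in; nothing more can be done
None
```

The wide-slot shim is under the right-hand bearing's near foot, its slot bottomed on the bolt at about 8 N and released; I handed the job in at about 33 s, but the hand-in returned no verdict.

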